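# Tap a fresh tip onto the pipette

### The arm

A 6-joint arm with a two-finger parallel gripper is mounted at the origin on the work surface. World frame = base frame: x ahead of the robot, y to its left, z up, the work surface at z = 0. Lengths are in m, angles in rad, forces in N, time in s.
With the tool pointing down it reaches from about 0.25 to 0.775 m from the base axis. Payload 4 kg.
Tool frame: the origin (TCP) lies at the very end of the fingers, on their centre line; the grasp point (between the pads) lies 19 mm behind it; z points along the fingers, y is the direction in which the jaws open and shut (so a half turn about z gives the same grasp; the last joint's range is limited). The gripper opens to 94 mm and grips with 3 to 60 N. Pads are 16 mm wide; open, the fingers measure 119 mm over their backs; the gripper's body (75 mm by 177 mm) begins 78 mm behind the grasp point.
Start: joints at [1.109, 0.087, 1.371, -0, 1.684, -0.103], TCP at [0.193, 0.515, 0.206] pointing down, gripper open.
Joint ranges: [-3.1, 3.1], [-0.76, 2.03], [0.27, 2.55], [-1.08, 4.22], [0.17, 2.65], [-2.57, 2.57]. Speed limits (rad/s): [2.79, 2.79, 3.14, 3.14, 3.14, 3.14].

### API

Orientations are given as a unit quaternion [x, y, z, w].
In Python, from station import * gives the robot as it stands.
- The arm moves only by the tool move_arm, never from a script. Its argument "moves" is a list that holds one entry, the list of rows, each a list of 4 numbers: the shift along the tool's x, y, z in units of 40 mm (1.0 is 40 mm), then the turn about the tool's z in degrees. In form: [[[x, y, z, spin], ...]]. A call has 1 to 20 rows; each row is the pose to reach, as a shift and turn from the pose commanded when the call began, along the tool's axes at that moment; what a row does not reach only later rows make up. A row lasts 1/10 s, in which the tool goes at most 50 mm and 8.59 degrees, less where a joint would pass 70% of its speed; a pose out of reach is approached as far as the arm can. A call with a gripper value outside its range is refused whole. "jaw" is the closure, from 0 (fully open) to 1 (shut), set as the call begins (left out, the last holds). The fingers move at their own pace and stop on an object; "force" is the grip in N (left out, the last holds). Time passes only in rows, so rows that repeat a pose let the fingers close. It gives the time, the measured TCP pose, the force and the opening at its end, in the units of the state.
- read_state(): the state, without advancing time (a new reading comes with each control period).
- capture(name): name is "side" or "top"; returns the picture (480x640x3 uint8, red, green, blue); there is no depth.
- camera_params(name): a dict with "fx", "fy", "cx", "cy" (pixels), "view" (4x4, takes a point from world to camera coordinates). Camera axes: x right, y down, z forward; pixel columns grow to the right and rows downward; lengths in m; the calibration is good to about 2 mm. A picture is of the moment at which its call begins. camera_params takes no time and is no camera call.
- sign_off(): hands the job in, once; it reports no verdict.
The state is a dict: "time_s": time; "joint_pos": joint angles; "dq": joint speeds; "joint_efforts": joint torques, N m; "tool_pos": TCP position; "tool_rot": TCP orientation; "contact_force": force on the tool from outside, world axes, zero at the start; "ft_torque": the same for the moment, N m; "opening": finger opening in m.
Only numpy, scipy, OpenCV 4.12 (cv2) and the standard library are available. Lean on these libraries where they do the work, as an engineer would, in place of code of your own. Each camera call takes 0.05 s, during which the arm holds its last target. There are 200 camera calls.

### The job

Fit the last tip in the tip rack to the thickest of the three pipettes: take that pipette from its stand, tap its tapered nozzle into the tip where it stands in the rack, with a firm push of about 15 newtons (12 is too little, 18 jams it), so that friction alone holds it, then draw the tip straight out of the rack and hang the pipette, tip on, upright in its own place in the stand. Leave the other pipettes, the rack and everything else on the bench where they are.

Things in the scene. Friction and masses are not known exactly. Their poses are not given: they have to be found in the camera images.
- pipette: The pipette to use, the thickest of three: origin at the centre of its nozzle's lower end, z up towards the button, 143 mm long, about 120 g, hanging upright by its flange. Round shaft 16 mm across from 32 to 62 mm up, flange 30 mm across from 62 to 66 mm, round handle 25 mm across to 122 mm, then a stem and a button 22 mm across, top at 143 mm.
- pipette_grip (a point): Middle of the pipette's round handle (25 mm across), on its axis 95 mm above its nozzle end: grip it here from above. A finger rest stands out 15 mm from the handle to the pipette's own +x (the back of the stand, roughly), 20 to 26 mm above this point.
- pipette_nozzle (a point): Lower end of the pipette's nozzle, on its axis (same point as pipette). The nozzle is a round taper: 5.6 mm across at its rounded end, 9.2 mm at 5 mm up, widening evenly to 13.6 mm at 32 mm up.
- pipette_slim: Bystander pipette of the same build and length: handle 17 mm across, button 12 mm, nozzle 3 to 5 mm; origin at its nozzle end. It hangs in another slot of the stand.
- pipette_mid: Bystander pipette of the same build and length: handle 20 mm across, button 15 mm, nozzle 4 to 6.4 mm; origin at its nozzle end. It hangs in another slot of the stand.
- stand: Fixed white pipette stand: foot 150 x 290 x 10 mm, a back panel 180 mm high standing 42 to 50 mm behind the slot seats, and a shelf with three slots side by side. Origin on the bench below the middle slot's seat; its -x is the open front, its y runs along the row. Slot seats at x = 0, y = -85, 0 and +85 mm.
- stand_shelf (a point): Seat of the middle slot, at the shelf's top, 180 mm above the bench. Slots are 20 mm wide, end 11 mm behind the seat and are open to the stand's -x; a lip 3 mm high runs along the shelf's front edge, 24 to 28 mm before the seat. A flange rests on the shelf, its nozzle end 118 mm up; lift it 4 mm or more to pass the lip.
- rack: Fixed tip rack, 105 x 145 mm, flat deck 105 mm up with 6 x 4 round holes of 15 mm at 20 mm pitch, all empty but one. Origin under its centre, on the bench.
- tip: The last tip in the rack, white plastic, 110 mm long, 20 g: origin at the centre of its lower end, z up along it. Pointed lower body; from 94 mm up to the rim at 110 mm a ribbed collar 18 mm across, which rests on the rack's deck, so the rim is 16 mm above the deck, 121 mm above the bench. It has about 1 mm of play in its hole and centres itself on the nozzle.
- tip_rim (a point): Centre of the tip's rim. The mouth, 14 mm across, narrows to a bore tapered like the nozzle. Makes of tip differ inside: the nozzle bites when its end is anywhere from 11 to 25 mm below the rim, which cannot be seen; from there the push rises steeply, 5 to 10 N for each mm. More than 12 N on the tip for 0.1 s seats it; over 18 N jams and spoils it.
- specimen_cup: Bystander: lidded cup, 56 mm across, 62 mm high, on the bench; origin under its centre.
- slide_box: Bystander: slide box 85 x 100 x 32 mm on the bench; origin under its centre.
- chamber: Bystander: glass counting chamber 76 x 30 x 5 mm lying on the bench; origin under its centre.
- counter: Bystander: round hand counter 44 mm across, 30 mm high, on the bench; origin under its centre.
Things that resemble listed ones, but are neither listed nor needed, are in the scene too. What is shaped like the pipette but red is not meant.

How it is judged:
By the outcome, as a careful person would: the job done as asked, in the order asked, and still so for the second after the job is handed in, with the robot touching nothing.
It also fails if it takes over 72 s, if anything falls off the work surface, if the arm or the gripper's body presses on something with over 40 N, if the wrist force passes 120 N, or if a joint passes its speed limit or range.

## Working session

There is one attempt and no reset: what is moved stays moved. The work goes in short steps, Python scripts to look and compute and a tool call to move; the robot and the scene stay as the last step left them, time stands still between calls to the robot, and variables do not carry over. Pictures are saved under pics/ and viewed, about 8 in all and at most 12, crops included, and the job is handed in when it is done.

Besides the shell and the picture viewer there is one more tool, called after "Call:" as a command line: name --argument value ..., lists and objects as JSON in quotes. move_arm: Moves the arm, as the interface text tells. Its arguments: {"type":"object","properties":{"moves":{"type":"array"},"jaw":{"type":"number"},"force":{"type":"number"}},"required":["moves"]}

```bash
mkdir -p pics; ls; python3 - <<'E'
from station import *
import cv2
for n in("side","top"):
    cv2.imwrite(f"pics/{n}0.png",capture(n)[:,:,::-1]); p=camera_params(n); print(n,p)
print(read_state())
E
```

```text
pics
side {'fx': 511.5237115197612, 'fy': 511.5237115197612, 'cx': 317.5683893527745, 'cy': 242.36790309521385, 'view': array([[ 0.98429535, -0.17583022,  0.0156968 , -0.51177924],
       [-0.07013646, -0.47111827, -0.87927724,  0.17003178],
       [ 0.16199856,  0.86436758, -0.47605163,  0.96420528],
       [ 0.        ,  0.        ,  0.        ,  1.        ]])}
top {'fx': 560.8448015761903, 'fy': 560.8448015761903, 'cx': 321.50889689293825, 'cy': 236.46052223878186, 'view': array([[ 0.02395313, -0.99971068, -0.0021929 , -0.01831662],
       [-0.99170527, -0.02348412, -0.12636909,  0.52649711],
       [ 0.12628103,  0.00520164, -0.99198087,  1.25177267],
       [ 0.        ,  0.        ,  0.        ,  1.        ]])}
{'time_s': 0.1, 'joint_pos': array([ 1.10891728e+00,  8.78882743e-02,  1.37205497e+00, -2.18630021e-05,
        1.68360382e+00, -1.03133450e-01]), 'dq': array([ 0.00022417, -0.00257187, -0.00185713,  0.0005306 ,  0.0001057 ,
        0.0009265 ]), 'joint_efforts': array([ 2.62489317e-03, -3.41253090e+01, -3.03300476e+01,  7.20177172e-02,
        3.04081512e-02, -7.69633539e-05]), 'tool_pos': array([0.19291864, 0.51454307, 0.20444173]), 'tool_rot': array([ 1.78413587e-01,  9.83955099e-01, -9.41496223e-04, -2.61976284e-04]), 'contact_force': array([ 0.87807251, -0.41818148, -0.75939286]), 'ft_torque': array([-2.43272994e-06,  4.07402307e-02,  2.46779928e-02]), 'opening': 0.09407476989950268}
```

View pics/side0.png

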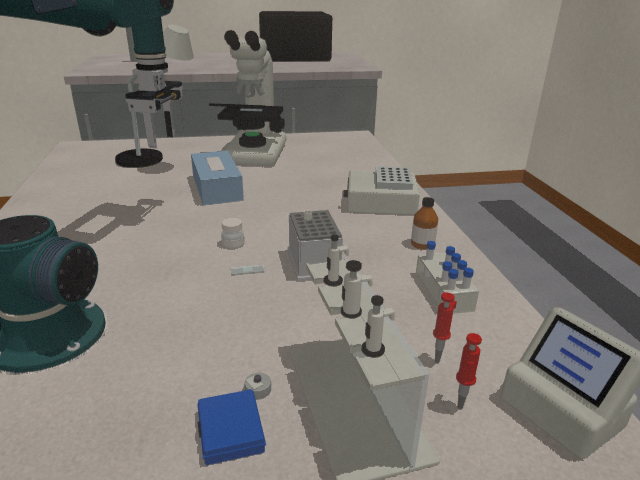

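View pics/top0.png

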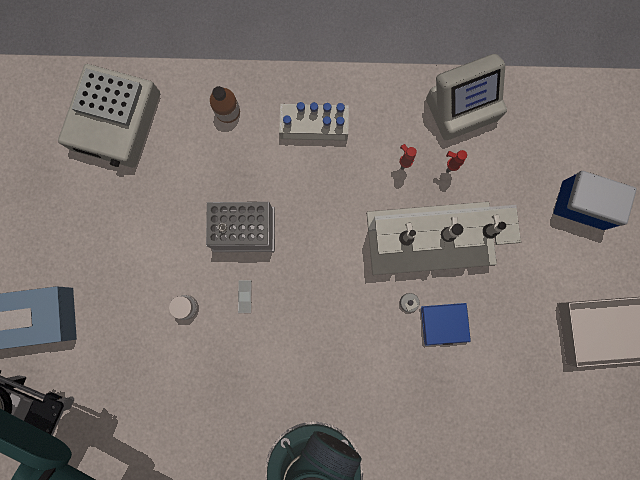

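The thickest pipette looks like the middle one: its button is near top (452,232) and side (353,267). The tip is near top (222,228). I'll zoom in on the stand and rack.

```bash
python3 - <<'E'
import cv2,numpy as np
t=cv2.imread("pics/top0.png");s=cv2.imread("pics/side0.png")
def c(i,x,y,w,h,k): return cv2.resize(i[y:y+h,x:x+w],(w*k,h*k),interpolation=cv2.INTER_CUBIC)
a=np.hstack([c(t,380,190,100,75,4),c(t,200,190,100,75,4)])
b=np.hstack([c(s,310,230,100,75,4),c(s,280,195,80,75,4)[:, :320],np.zeros((300,80,3),np.uint8)])
cv2.imwrite("pics/crop0.png",np.vstack([a,b]))
E
```

```text
(no output)
```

View pics/crop0.png

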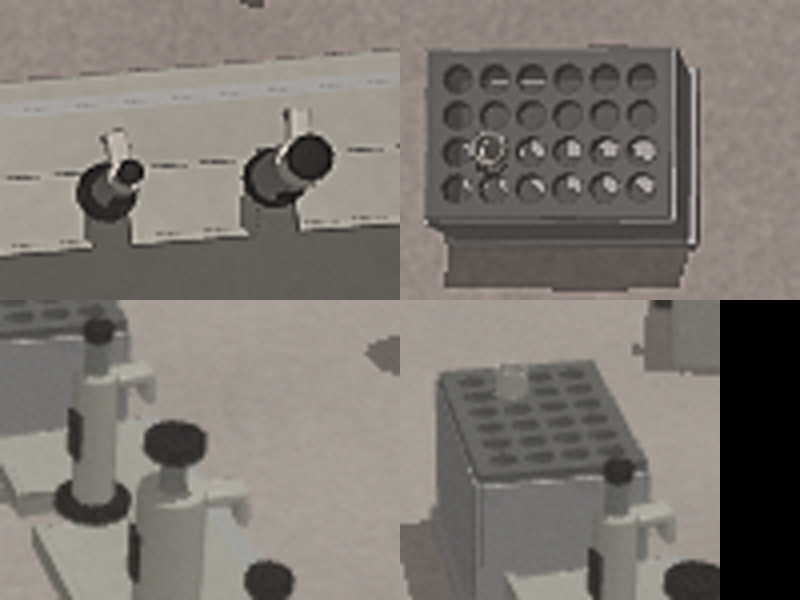

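```bash
cat > h.py <<'E'
import cv2,numpy as np
from station import *
def ray(n,u,v):
    p=camera_params(n);V=p["view"];R=V[:3,:3];o=-R.T@V[:3,3]
    d=R.T@np.array([(u-p["cx"])/p["fx"],(v-p["cy"])/p["fy"],1]);return o,d/np.linalg.norm(d)
def onz(n,u,v,z):
    o,d=ray(n,u,v);return o+d*(z-o[2])/d[2]
def tri(a,b):
    (o1,d1),(o2,d2)=ray("top",*a),ray("side",*b)
    s=np.linalg.lstsq(np.c_[d1,-d2],o2-o1,rcond=None)[0];p,q=o1+s[0]*d1,o2+s[1]*d2
    return (p+q)/2,np.linalg.norm(p-q)
def proj(n,P):
    p=camera_params(n);c=p["view"]@np.r_[P,1];return np.array([p["fx"]*c[0]/c[2]+p["cx"],p["fy"]*c[1]/c[2]+p["cy"]])
def blobs(img,mask,x0,y0,x1,y1,amin=10):
    m=np.zeros(mask.shape,np.uint8);m[y0:y1,x0:x1]=mask[y0:y1,x0:x1]
    n,l,s,c=cv2.connectedComponentsWithStats(m,connectivity=4)
    return [(c[i].round(2).tolist(),s[i].tolist()) for i in range(1,n) if s[i][4]>=amin]
E
python3 - <<'E'
from h import *
t=cv2.imread("pics/top0.png");s=cv2.imread("pics/side0.png")
gt=cv2.cvtColor(t,6);gs=cv2.cvtColor(s,6)
print("dark top",blobs(t,(gt<48).astype(np.uint8),395,210,510,255))
print("dark side",blobs(s,(gs<52).astype(np.uint8),320,225,392,365))
print("holes",blobs(t,((gt<78)).astype(np.uint8),205,200,272,248,8))
print("rim side",blobs(s,(gs[:]>135).astype(np.uint8),300,205,320,222,4))
print(gt[218:238,212:234]); print(gs[208:224,300:318])
E
```

```text
dark top [([501.45, 225.37], [497, 222, 9, 8, 49]), ([457.27, 229.05], [452, 224, 11, 11, 82]), ([488.43, 232.22], [483, 224, 16, 17, 82]), ([446.38, 237.19], [441, 229, 15, 13, 48]), ([412.05, 232.64], [409, 230, 7, 6, 22]), ([404.6, 238.82], [399, 231, 15, 14, 78])]
dark side [([333.92, 237.65], [331, 235, 7, 6, 26]), ([328.38, 263.24], [327, 258, 3, 11, 21]), ([354.98, 263.35], [348, 261, 13, 7, 46]), ([352.28, 268.0], [347, 265, 12, 6, 40]), ([331.1, 281.61], [324, 276, 18, 10, 61]), ([343.38, 293.06], [343, 289, 2, 10, 16]), ([376.89, 300.56], [372, 297, 11, 8, 45]), ([348.08, 314.41], [341, 309, 18, 9, 37]), ([367.52, 330.4], [366, 323, 4, 15, 42]), ([372.29, 350.94], [362, 343, 23, 14, 126])]
holes [([254.24, 235.97], [207, 203, 65, 45, 252]), ([213.59, 208.88], [211, 206, 7, 7, 34]), ([222.82, 208.11], [220, 206, 7, 6, 28]), ([232.23, 207.85], [229, 206, 8, 5, 26]), ([241.19, 208.04], [238, 206, 8, 6, 27]), ([250.6, 207.92], [247, 206, 8, 5, 25]), ([259.85, 207.89], [257, 206, 7, 6, 27]), ([213.04, 218.07], [211, 215, 6, 8, 28]), ([221.8, 217.13], [220, 215, 6, 7, 15]), ([230
[... 3110 characters left out ...]
 83  82  76  77  77  78]
 [ 78  95 101  95 116 118 122 124 122 123 121 122  99  96  85  90  93 101]
 [ 90 101 106 106 117 120 122 121 120 121 125 123 106 102 101  97  96  91]
 [100 100  96  90 114 120 121 123 122 122 125 120 104  91  79  77  77  75]
 [ 79  79  77 101 122 117 121 121 124 124 122 113 102  93  81  80  80  81]
 [ 78  77  81  81  99 111 113 123 131 115 112 101 100 102 101  98  98  99]
 [ 86  89  98 102 103 103 104 102 107 101  98  99 102 102  98  98  92  93]
 [ 96  97  96  97 104 104  98  90  85  75  84  77  93 103  98  80  75  71]
 [ 78  77  73  80  92 104  81  82  81  79  79  76  82  99 102  90  82  78]
 [ 80  77  78  76  97 101  95  92  87  84  86  91 102 104 102 103 102 103]]
```

```bash
python3 - <<'E'
from h import *
b=onz("top",457.2,229.0,.2605);print("button",b,"side",proj("side",b),tri((457.2,229),(354,264.8)))
for n,u,v in(("slim?",412.05,232.6),("3rd",501.45,225.4)):print(n,onz("top",u,v,.2605))
f=[onz("top",u,v,.184) for u,v in((406.2,237.8),(450,232.5),(494,229))];print("flanges",f)
r=onz("top",221.8,226.9,.121);print("rim",r,"side",proj("side",r),tri((221.8,226.9),(307.8,212.5)))
print("shaft side at flange proj", proj("side",[b[0],b[1],.184]),proj("top",[b[0],b[1],.184]))
# hole grid check
H=[[onz("top",u,v,.105) for u,v in((213.3,208.9),(260,208.5))]];print("holes",H)
E
```

```text
button [ 0.51810358 -0.2623872   0.2605    ] side [353.08122345 263.09618224] (array([ 0.51890313, -0.26306076,  0.25804482]), np.float64(0.0008813571524538112))
slim? [ 0.50924065 -0.17733928  0.2605    ]
3rd [ 0.52693778 -0.34584786  0.2605    ]
flanges [array([ 0.50893267, -0.17760964,  0.184     ]), array([ 0.52182776, -0.26604553,  0.184     ]), array([ 0.53107855, -0.3550137 ,  0.184     ])]
rim [0.53119333 0.2075245  0.121     ] side [307.30421532 211.21237414] (array([0.53209006, 0.20817152, 0.1173357 ]), np.float64(0.0007614419161646205))
shaft side at flange proj [350.48148459 308.96037207] [448.19713009 234.28361325]
holes [[array([0.57256376, 0.23083628, 0.105     ]), array([0.57584315, 0.12919362, 0.105     ])]]
```

```bash
cat >> h.py <<'E'
from scipy.spatial.transform import Rotation as Ro
def plan(P,yaw=None):
    s=read_state();R=Ro.from_quat(s["tool_rot"]).as_matrix();y=np.degrees(np.arctan2(R[1,1],R[0,1]))
    print("pos",s["tool_pos"].round(4),"yawy",y.round(2),"zaxis",R[:,2].round(4),"F",s["contact_force"].round(2),"T",s["ft_torque"].round(3),"open",round(s["opening"],4),"t",s["time_s"])
    print("shift",(R.T@(np.array(P)-s["tool_pos"])/.04).round(3),"spin",None if yaw is None else round(y-yaw,2))
E
python3 -c "
from h import *
plan([.518,-.2625,.31],96)"
```

```text
pos [0.1929 0.5145 0.2044] yawy 69.45 zaxis [-9.0e-04 -1.8e-03 -1.0e+00] F [ 0.88 -0.42 -0.76] T [-0.     0.041  0.025] open 0.0941 t 0.1
shift [-14.43  -15.341  -2.612] spin -26.55
```

Call:
move_arm --moves '[[[0, 0, -1.3, 0], [0, 0, -2.6, 0], [-0.8, -0.85, -2.6, -5], [-1.6, -1.7, -2.6, -10], [-2.4, -2.55, -2.6, -15], [-3.2, -3.4, -2.6, -20], [-4, -4.25, -2.6, -26.5], [-4.8, -5.1, -2.6, -26.5], [-5.6, -5.95, -2.6, -26.5], [-6.4, -6.8, -2.6, -26.5], [-7.2, -7.65, -2.6, -26.5], [-8, -8.5, -2.6, -26.5], [-8.8, -9.35, -2.6, -26.5], [-9.6, -10.2, -2.6, -26.5], [-10.4, -11.05, -2.6, -26.5], [-11.2, -11.9, -2.6, -26.5], [-12, -12.75, -2.6, -26.5], [-12.8, -13.6, -2.6, -26.5], [-13.6, -14.45, -2.6, -26.5], [-14.4, -15.35, -2.6, -26.5]]]' --jaw 0.2 --force 25

```text
time_s: 2.1
tool_pos: [0.5172, -0.2639, 0.3087]
tool_rot: [-0.052, 0.999, 0.0, -0.0]
contact_force: [0.2, 1.3, -1.0]
opening: 0.0754
```

```bash
python3 -c "
from h import *
plan([.5185,-.2627,.194],96)
cv2.imwrite('pics/side1.png',capture('side')[:,:,::-1])"
```

```text
pos [ 0.5172 -0.2639  0.3087] yawy 95.94 zaxis [-6.e-04  9.e-04 -1.e+00] F [ 0.21  1.29 -1.04] T [0.051 0.014 0.008] open 0.0754 t 2.1
shift [-0.037  0.023  2.869] spin -0.06
```

Call:
move_arm --moves '[[[-0.04, 0.02, 0.7, 0], [-0.04, 0.02, 1.4, 0], [-0.04, 0.02, 2.0, 0], [-0.04, 0.02, 2.5, 0], [-0.04, 0.02, 2.87, 0], [-0.04, 0.02, 2.87, 0], [-0.04, 0.02, 2.87, 0]]]'

```text
time_s: 2.85
tool_pos: [0.5184, -0.2611, 0.195]
tool_rot: [-0.052, 0.999, -0.0, 0.0]
contact_force: [0.3, -0.3, 0.7]
opening: 0.0748
```

```bash
python3 -c "
from h import *
plan([.5185,-.2627,.194],96)
s=capture('side')[200:350,270:430,::-1];t=capture('top')[185:285,400:505,::-1]
cv2.imwrite('pics/c2.png',np.hstack([cv2.resize(s,(400,375),interpolation=2),cv2.resize(t,(394,375),interpolation=2)]))"
```

```text
pos [ 0.5184 -0.2611  0.195 ] yawy 95.95 zaxis [ 2.e-04 -0.e+00 -1.e+00] F [ 0.28 -0.33  0.73] T [ 0.044  0.024 -0.014] open 0.0748 t 2.85
shift [ 0.003 -0.039  0.025] spin -0.05
```

View pics/c2.png

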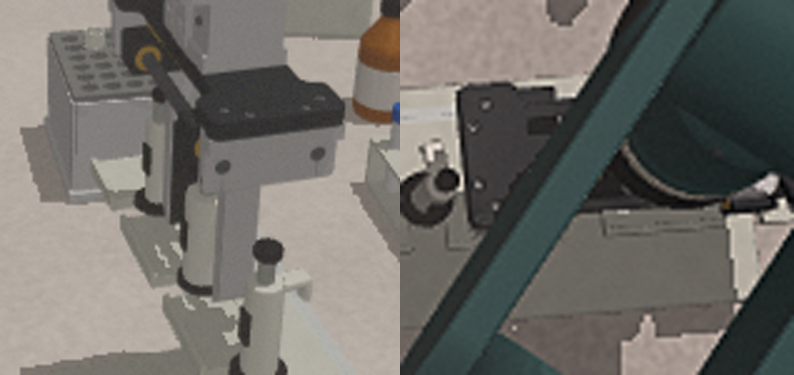

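The fingers straddle the thick pipette and clear both neighbours. Closing now.

Call:
move_arm --moves '[[[0, -0.04, 0, 0], [0, -0.04, 0, 0], [0, -0.04, 0, 0], [0, -0.04, 0, 0], [0, -0.04, 0, 0], [0, -0.04, 0, 0], [0, -0.04, 0, 0], [0, -0.04, 0, 0]]]' --jaw 1 --force 50

```text
time_s: 3.75
tool_pos: [0.5185, -0.2627, 0.1946]
tool_rot: [-0.052, 0.999, 0.0, -0.0]
contact_force: [-0.7, -0.6, 1.1]
opening: 0.0245
```

```bash
python3 -c "
from h import *
plan([.5185,-.2627,.194],96);print(read_state()['tool_pos'])"
```

```text
pos [ 0.5185 -0.2627  0.1946] yawy 95.95 zaxis [-1.e-04  3.e-04 -1.e+00] F [-0.67 -0.57  1.08] T [ 0.09   0.    -0.042] open 0.0245 t 3.75
shift [-0.    -0.001  0.015] spin -0.05
[ 0.51849149 -0.26267253  0.19460268]
```

Call:
move_arm --moves '[[[0, 0, -0.3, 0], [0, 0, -0.6, 0], [0, 0, -1.2, 0], [0, 0, -2.0, 0], [0, 0, -3.0, 0], [0, 0, -4.1, 0], [0, 0, -4.1, 0], [-0.1, 0.8, -4.1, 0], [-0.25, 1.8, -4.1, 0], [-0.4, 3.0, -4.1, 0], [-0.55, 4.2, -4.1, 0], [-0.7, 5.4, -4.1, 0], [-0.85, 6.6, -4.1, 0], [-1.0, 7.8, -4.1, 0], [-1.15, 9.0, -4.1, 0], [-1.3, 10.2, -4.1, 0], [-1.5, 11.1, -4.1, 0], [-1.54, 11.67, -4.1, 0], [-1.54, 11.67, -4.1, 0], [-1.54, 11.67, -4.1, 0]]]'

```text
time_s: 5.75
tool_pos: [0.5313, 0.2079, 0.3583]
tool_rot: [-0.052, 0.999, -0.0, -0.0]
contact_force: [-0.5, 0.6, -1.3]
opening: 0.0243
```

```bash
python3 -c "
from h import *
plan([.5315,.2078,.225],95.95)
s=capture('side')[80:280,240:400,::-1]
cv2.imwrite('pics/c3.png',cv2.resize(s,(480,600),interpolation=2))"
```

```text
pos [0.5313 0.2079 0.3583] yawy 95.99 zaxis [-6.e-04 -8.e-04 -1.e+00] F [-0.48  0.58 -1.32] T [0.04  0.038 0.011] open 0.0243 t 5.75
shift [-0.007  0.     3.334] spin 0.04
```

View pics/c3.png

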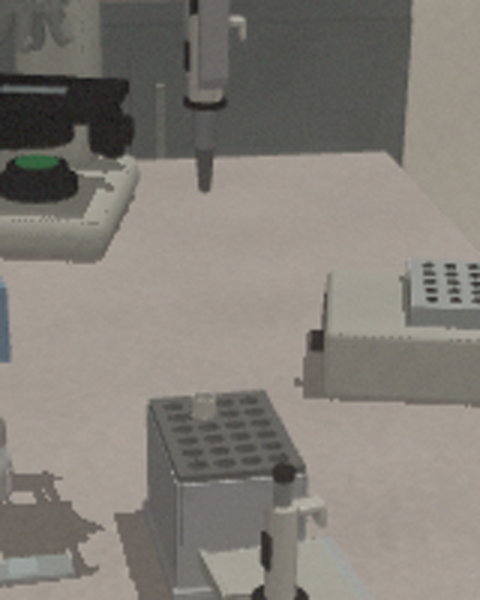

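The pipette is held upright, with the nozzle end at side pixel (308,143), directly above the tip at (308,212). I'll lower it to about 8 mm above the rim.

Call:
move_arm --moves '[[[0, 0, 0.8, 0], [0, 0, 1.6, 0], [0, 0, 2.4, 0], [0, 0, 3.0, 0], [0, 0, 3.5, 0], [0, 0, 3.8, 0], [0, 0, 3.8, 0], [0, 0, 3.8, 0]]]'

```text
time_s: 6.6
tool_pos: [0.532, 0.2073, 0.2077]
tool_rot: [-0.051, 0.999, 0.0, 0.001]
contact_force: [0.2, -0.1, -0.3]
opening: 0.0248
```

```bash
python3 -c "
from h import *
s0=read_state();
plan([.5315,.2078,.2],95.95)
print('expected nozzle px from z=.2817',proj('side',[.5313,.2079,.2817]),'now',proj('side',read_state()['tool_pos']-[0,0,.0766]))
im=capture('side');s=im[180:230,280:340,::-1]
cv2.imwrite('pics/c4.png',cv2.resize(s,(600,500),interpolation=2))"
```

```text
pos [0.532  0.2073 0.2077] yawy 95.88 zaxis [ 1.5e-03  4.0e-04 -1.0e+00] F [ 0.18 -0.15 -0.34] T [ 0.037  0.01  -0.038] open 0.0248 t 6.6
shift [0.011 0.014 0.193] spin -0.07
expected nozzle px from z=.2817 [307.78650143 143.00619488] now [307.69264717 207.19565731]
```

View pics/c4.png

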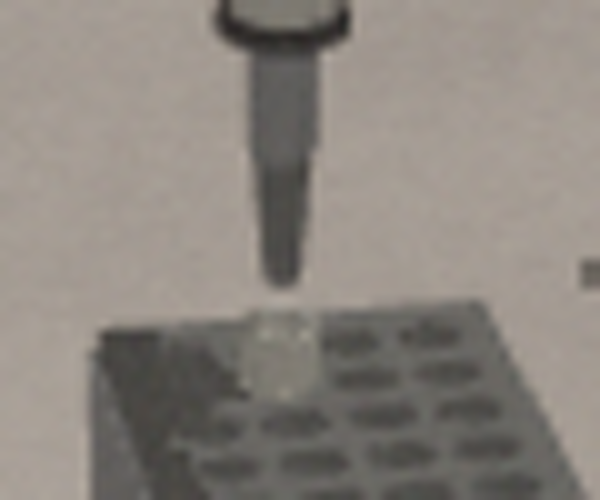

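Call:
move_arm --moves '[[[0.01, 0.01, 0.12, 0], [0.01, 0.01, 0.24, 0], [0.01, 0.01, 0.34, 0], [0.01, 0.01, 0.42, 0], [0.01, 0.01, 0.48, 0], [0.01, 0.01, 0.5, 0], [0.01, 0.01, 0.5, 0], [0.01, 0.01, 0.5, 0]]]'

```text
time_s: 7.45
tool_pos: [0.5311, 0.2083, 0.1869]
tool_rot: [-0.052, 0.999, 0.0, 0.0]
contact_force: [0.9, 0.3, -1.6]
opening: 0.0242
```

```bash
python3 -c "
from h import *
plan([.5315,.2078,.2],95.95)"
```

```text
pos [0.5311 0.2083 0.1869] yawy 95.94 zaxis [ 2.e-04  1.e-04 -1.e+00] F [ 0.86  0.28 -1.6 ] T [ 0.039 -0.022 -0.026] open 0.0242 t 7.45
shift [-0.009 -0.012 -0.329] spin -0.01
```

Call:
move_arm --moves '[[[0, 0, 0.01, 0], [0, 0, 0.02, 0], [0, 0, 0.03, 0], [0, 0, 0.03, 0]]]'

```text
time_s: 7.85
tool_pos: [0.5311, 0.2083, 0.1855]
tool_rot: [-0.052, 0.999, 0.0, 0.0]
contact_force: [0.1, 0.3, -0.9]
opening: 0.0244
```

Call:
move_arm --moves '[[[0, 0, 0.005, 0], [0, 0, 0.005, 0]]]'

```text
time_s: 8.05
tool_pos: [0.531, 0.2083, 0.1853]
tool_rot: [-0.052, 0.999, 0.0, 0.0]
contact_force: [-0.3, -0.5, -1.8]
opening: 0.0245
```

Call:
move_arm --moves '[[[0, 0, 0.01, 0], [0, 0, 0.02, 0], [0, 0, 0.03, 0], [0, 0, 0.03, 0]]]'

```text
time_s: 8.45
tool_pos: [0.531, 0.2082, 0.184]
tool_rot: [-0.052, 0.999, 0.0, -0.0]
contact_force: [-0.0, 0.6, -0.9]
opening: 0.0243
```

Call:
move_arm --moves '[[[0, 0, 0.01, 0], [0, 0, 0.02, 0], [0, 0, 0.03, 0], [0, 0, 0.03, 0]]]'

```text
time_s: 8.85
tool_pos: [0.531, 0.2082, 0.1828]
tool_rot: [-0.052, 0.999, 0.0, -0.0]
contact_force: [0.0, 0.5, -0.6]
opening: 0.0242
```

Call:
move_arm --moves '[[[0, 0, 0.01, 0], [0, 0, 0.02, 0], [0, 0, 0.03, 0], [0, 0, 0.03, 0]]]'

```text
time_s: 9.25
tool_pos: [0.531, 0.2082, 0.1816]
tool_rot: [-0.052, 0.999, 0.0, -0.0]
contact_force: [0.4, -0.0, -0.3]
opening: 0.024
```

Call:
move_arm --moves '[[[0, 0, 0.01, 0], [0, 0, 0.02, 0], [0, 0, 0.03, 0], [0, 0, 0.03, 0]]]'

```text
time_s: 9.65
tool_pos: [0.531, 0.2082, 0.1804]
tool_rot: [-0.052, 0.999, 0.0, -0.0]
contact_force: [0.8, -0.7, -0.4]
opening: 0.0242
```

Call:
move_arm --moves '[[[0, 0, 0.01, 0], [0, 0, 0.02, 0], [0, 0, 0.03, 0], [0, 0, 0.03, 0]]]'

```text
time_s: 10.05
tool_pos: [0.531, 0.2082, 0.1792]
tool_rot: [-0.052, 0.999, 0.0, -0.0]
contact_force: [-0.9, -0.2, -2.0]
opening: 0.0243
```

Call:
move_arm --moves '[[[0, 0, 0.01, 0], [0, 0, 0.02, 0], [0, 0, 0.03, 0], [0, 0, 0.03, 0]]]'

```text
time_s: 10.45
tool_pos: [0.5311, 0.2082, 0.1782]
tool_rot: [-0.052, 0.999, 0.0, 0.0]
contact_force: [0.1, 0.4, -0.5]
opening: 0.0247
```

Call:
move_arm --moves '[[[0, 0, 0.01, 0], [0, 0, 0.02, 0], [0, 0, 0.025, 0], [0, 0, 0.025, 0]]]'

```text
time_s: 10.85
tool_pos: [0.5311, 0.2083, 0.1776]
tool_rot: [-0.052, 0.999, 0.0, 0.0]
contact_force: [-0.6, -0.8, 2.0]
opening: 0.0243
```

Call:
move_arm --moves '[[[0, 0, 0.01, 0], [0, 0, 0.01, 0], [0, 0, 0.01, 0]]]'

```text
time_s: 11.15
tool_pos: [0.5312, 0.2083, 0.1773]
tool_rot: [-0.052, 0.999, 0.0, 0.0]
contact_force: [-0.9, -0.5, 3.9]
opening: 0.024
```

```bash
cat > f.py <<'E'
from h import *
F=[]
for i in range(8): capture('side');s=read_state();F.append(s['contact_force'][2])
print(np.round(F,1),np.mean(F).round(2),s['tool_pos'],s['opening'],s['time_s'],s['joint_efforts'].round(2))
E
python3 f.py
```

```text
[4.5 4.3 4.7 4.8 5.6 4.9 5.2 6. ] 5.01 [0.53120942 0.20828356 0.17709017] 0.024597266618706506 11.55 [-1.000e-01 -3.307e+01 -2.790e+01 -3.000e-02 -3.800e-01  0.000e+00]
```

Call:
move_arm --moves '[[[0, 0, 0.01, 0], [0, 0, 0.01, 0], [0, 0, 0.01, 0]]]'

```text
time_s: 11.85
tool_pos: [0.5312, 0.2083, 0.1768]
tool_rot: [-0.052, 0.999, 0.0, 0.0]
contact_force: [-1.2, -0.1, 5.7]
opening: 0.0246
```

```bash
python3 f.py
```

```text
[6.4 6.6 5.3 5.7 6.4 6.4 5.8 4.8] 5.93 [0.53119714 0.20827629 0.17684136] 0.02448755450138221 12.25 [-1.100e-01 -3.280e+01 -2.773e+01 -3.000e-02 -4.400e-01 -0.000e+00]
```

Call:
move_arm --moves '[[[0, 0, 0.01, 0], [0, 0, 0.015, 0], [0, 0, 0.015, 0]]]'

```text
time_s: 12.55
tool_pos: [0.5313, 0.2083, 0.1767]
tool_rot: [-0.052, 0.999, 0.0, 0.001]
contact_force: [-2.5, -0.6, 6.8]
opening: 0.0244
```

```bash
python3 f.py
```

```text
[7.4 7.7 5.8 7.8 6.9 7.8 6.9 6.8] 7.12 [0.53123209 0.20828548 0.17672399] 0.02433991014436052 12.95 [-1.300e-01 -3.204e+01 -2.725e+01 -3.000e-02 -6.200e-01 -0.000e+00]
```

Call:
move_arm --moves '[[[0, 0, 0.015, 0], [0, 0, 0.03, 0], [0, 0, 0.04, 0], [0, 0, 0.04, 0]]]'

```text
time_s: 13.35
tool_pos: [0.5313, 0.2083, 0.1763]
tool_rot: [-0.052, 0.999, 0.0, 0.001]
contact_force: [-2.4, -1.6, 10.1]
opening: 0.0242
```

```bash
python3 f.py
```

```text
[ 9.6 10.3 10.1 11.1 10.5 10.7 10.5 11.7] 10.55 [0.53132983 0.20831241 0.1762786 ] 0.02446851948032487 13.75 [-1.700e-01 -3.020e+01 -2.609e+01 -1.000e-02 -1.050e+00 -0.000e+00]
```

Call:
move_arm --moves '[[[0, 0, 0.012, 0], [0, 0, 0.025, 0], [0, 0, 0.036, 0], [0, 0, 0.036, 0], [0, 0, 0.036, 0]]]'

```text
time_s: 14.25
tool_pos: [0.5314, 0.2084, 0.1759]
tool_rot: [-0.052, 0.999, 0.0, 0.002]
contact_force: [-2.8, -1.1, 12.9]
opening: 0.0242
```

```bash
python3 f.py
```

```text
[13.6 14.2 13.5 13.5 14.6 13.3 13.7 12.9] 13.66 [0.53140744 0.20834082 0.1759125 ] 0.024233813827225968 14.65 [ -0.21 -28.45 -24.99   0.    -1.47  -0.  ]
```

About 14.9 N on the tip, steady. Drawing it straight up.

Call:
move_arm --moves '[[[0, 0, -0.1, 0], [0, 0, -0.2, 0], [0, 0, -0.35, 0], [0, 0, -0.55, 0], [0, 0, -0.8, 0], [0, 0, -1.2, 0], [0, 0, -1.6, 0], [0, 0, -2.0, 0], [0, 0, -2.4, 0], [0, 0, -2.8, 0], [0, 0, -3.2, 0], [0, 0, -3.6, 0], [0, 0, -4.0, 0], [0, 0, -4.1, 0], [0, 0, -4.1, 0], [0, 0, -4.1, 0]]]'

```text
time_s: 16.25
tool_pos: [0.5309, 0.2082, 0.3359]
tool_rot: [-0.052, 0.999, -0.0, -0.001]
contact_force: [0.1, 0.4, -2.3]
opening: 0.024
```

```bash
python3 f.py; python3 -c "
from h import *
# stand front point, 60 mm before seat
plan(np.array([.5185,-.2627,.325])-.06*np.array([.9945,.1045,0]),95.95)
s=capture('side')[80:280,240:400,::-1]
cv2.imwrite('pics/c5.png',cv2.resize(s,(480,600),interpolation=2))"
```

```text
[-2.3 -2.3 -2.  -1.3 -1.8 -1.1 -0.9 -2.2] -1.75 [0.5309414  0.20821132 0.33632922] 0.024232068631210794 16.65 [ -0.   -36.92 -30.53  -0.     0.08   0.  ]
pos [0.5309 0.2082 0.3363] yawy 95.94 zaxis [-5.e-04 -1.e-04 -1.e+00] F [-0.03 -0.11 -2.24] T [-0.007  0.028 -0.065] open 0.0242 t 16.65
shift [  3.028 -11.679   0.285] spin -0.01
```

View pics/c5.png

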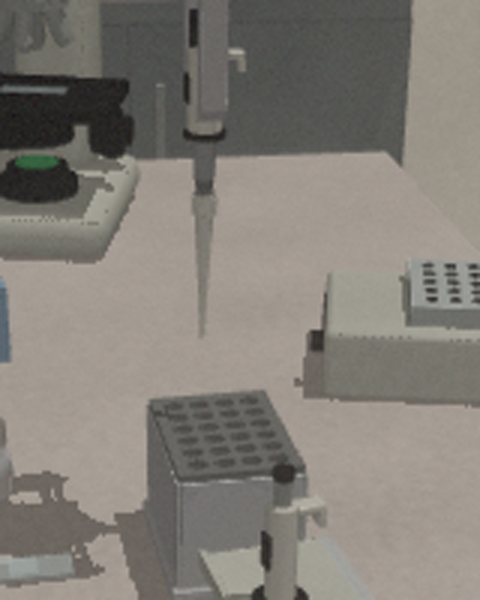

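The tip is on and clear of the rack, hanging straight, with its end at crop (202,338). I'll check for grip slip before going to the stand.

Call:
move_arm --moves '[[[0.5, -0.5, 0, 0], [1.2, -1.3, 0, 0], [1.9, -2.2, 0, 0], [2.6, -3.1, 0, 0], [3.1, -4.1, 0, 0], [3.4, -5.1, 0, 0], [3.4, -6.1, 0, 0], [3.4, -7.1, 0, 0], [3.4, -8.1, 0, 0], [3.4, -9.1, 0, 0], [3.4, -10.1, 0, 0], [3.4, -11.0, 0, 0], [3.4, -11.5, 0, 0], [3.3, -11.68, 0, 0], [3.2, -11.68, 0, 0], [3.1, -11.68, 0, 0], [3.03, -11.68, 0, 0], [3.03, -11.68, 0, 0], [3.03, -11.68, 0, 0]]]'

```text
time_s: 18.6
tool_pos: [0.459, -0.2682, 0.3369]
tool_rot: [-0.053, 0.999, -0.0, 0.0]
contact_force: [-0.0, 0.1, -1.6]
opening: 0.0241
```

```bash
python3 -c "
from h import *
plan(np.array([.5185,-.2627,.2036])-.06*np.array([.9945,.1045,0]),95.95)
p=read_state()['tool_pos']
print('flange bottom/top, nozzle, tip px',[proj('side',p-[0,0,d]).round(1).tolist() for d in(.0146,.0106,.0766,.0766+.088)])
s=capture('side')[150:350,260:420,::-1]
cv2.imwrite('pics/c6.png',cv2.resize(s,(480,600),interpolation=2))"
```

```text
pos [ 0.459  -0.2682  0.3369] yawy 96.02 zaxis [ 3.e-04 -1.e-04 -1.e+00] F [-0.03  0.08 -1.6 ] T [ 0.034  0.02  -0.019] open 0.0241 t 18.6
shift [ 0.008 -0.019  3.333] spin 0.07
flange bottom/top, nozzle, tip px [[311.5, 227.3], [311.5, 224.5], [311.0, 268.8], [310.4, 321.9]]
```

View pics/c6.png

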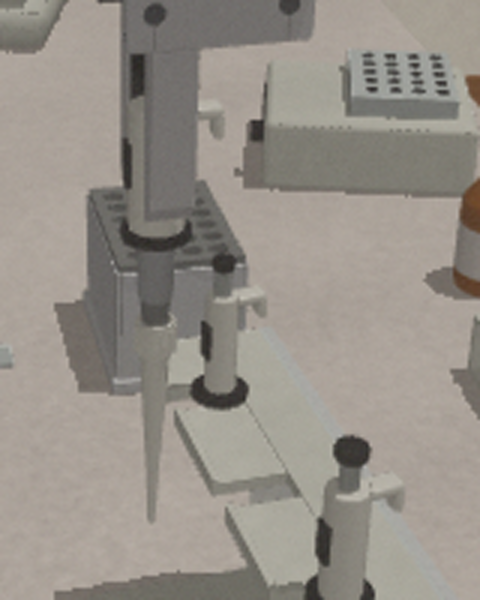

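No visible slip: the flange and tip end match the prediction to within 2 px. The tip is in front of the open middle slot, so I'll lower it there.

Call:
move_arm --moves '[[[0, -0.02, 0.7, 0], [0, -0.02, 1.4, 0], [0, -0.02, 2.1, 0], [0, -0.02, 2.7, 0], [0, -0.02, 3.1, 0], [0, -0.02, 3.3, 0], [0, -0.02, 3.37, 0], [0, -0.02, 3.37, 0], [0, -0.02, 3.37, 0]]]'

```text
time_s: 19.55
tool_pos: [0.4595, -0.2702, 0.2032]
tool_rot: [-0.052, 0.999, -0.001, 0.001]
contact_force: [0.4, 0.6, -1.8]
opening: 0.0247
```

```bash
python3 -c "
from h import *
plan([.5185,-.2627,.2020],95.95)"
```

```text
pos [ 0.4595 -0.2702  0.2032] yawy 95.94 zaxis [ 0.0019 -0.0013 -1.    ] F [ 0.37  0.59 -1.83] T [0.031 0.011 0.022] open 0.0247 t 19.55
shift [-1.488  0.033  0.032] spin -0.01
```

Call:
move_arm --moves '[[[0, 0.02, 0.02, 0], [-0.1, 0.02, 0.02, 0], [-0.3, 0.02, 0.02, 0], [-0.5, 0.02, 0.02, 0], [-0.65, 0.02, 0.02, 0], [-0.8, 0.02, 0.02, 0], [-0.8, 0.02, 0.02, 0]]]'

```text
time_s: 20.25
tool_pos: [0.4915, -0.2655, 0.2007]
tool_rot: [-0.052, 0.999, 0.0, -0.0]
contact_force: [-0.8, -0.3, -2.1]
opening: 0.0243
```

```bash
python3 -c "
from h import *
plan([.5185,-.2627,.2020],95.95)"
```

```text
pos [ 0.4915 -0.2655  0.2007] yawy 95.99 zaxis [-2.e-04  4.e-04 -1.e+00] F [-0.81 -0.27 -2.11] T [ 0.04  -0.005 -0.02 ] open 0.0243 t 20.25
shift [-0.679 -0.001 -0.034] spin 0.04
```

On line with the slot and touching nothing. Sliding in to the seat, then down.

Call:
move_arm --moves '[[[-0.15, 0, -0.02, 0], [-0.3, 0, -0.02, 0], [-0.45, 0, -0.02, 0], [-0.6, 0, -0.02, 0], [-0.68, 0, -0.02, 0], [-0.68, 0, -0.02, 0], [-0.68, 0, -0.02, 0]]]'

```text
time_s: 20.95
tool_pos: [0.5177, -0.2629, 0.2017]
tool_rot: [-0.052, 0.999, 0.0, -0.0]
contact_force: [-0.2, -0.2, -0.5]
opening: 0.0245
```

```bash
python3 -c "
from h import *
plan([.5185,-.2627,.1946],95.95)"
```

```text
pos [ 0.5177 -0.2629  0.2017] yawy 95.95 zaxis [-3.e-04  2.e-04 -1.e+00] F [-0.2  -0.21 -0.54] T [-0.009  0.062 -0.011] open 0.0245 t 20.95
shift [-0.02   0.002  0.178] spin -0.0
```

Call:
move_arm --moves '[[[-0.02, 0, 0.05, 0], [-0.02, 0, 0.1, 0], [-0.02, 0, 0.14, 0], [-0.02, 0, 0.17, 0], [-0.02, 0, 0.17, 0], [-0.02, 0, 0.17, 0]]]'

```text
time_s: 21.55
tool_pos: [0.5185, -0.2628, 0.195]
tool_rot: [-0.052, 0.999, 0.0, 0.0]
contact_force: [0.2, 0.5, -1.4]
opening: 0.0243
```

```bash
python3 f.py
```

```text
[-1.1 -1.6 -2.4 -1.5 -1.3 -1.6 -1.5 -2.2] -1.65 [ 0.5185597  -0.26282593  0.19505204] 0.024641268785881385 21.95 [ -0.   -37.88 -30.96  -0.06   0.05   0.  ]
```

Call:
move_arm --moves '[[[0, 0, 0.01, 0], [0, 0, 0.02, 0], [0, 0, 0.02, 0], [0, 0, 0.02, 0]]]'

```text
time_s: 22.35
tool_pos: [0.5186, -0.2628, 0.1946]
tool_rot: [-0.052, 0.999, -0.0, 0.0]
contact_force: [-0.6, -0.7, 0.3]
opening: 0.0242
```

```bash
python3 f.py
```

```text
[1.6 0.1 0.5 1.  1.4 1.5 2.1 2.2] 1.31 [ 0.5186021  -0.26282882  0.1945965 ] 0.024537884799432023 22.75 [ -0.08 -35.73 -29.53  -0.07  -0.31   0.  ]
```

The flange rests on the shelf at the same height as before the grasp, so there was no slip. Opening gently.

Call:
move_arm --moves '[[[0, 0, 0, 0], [0, 0, 0, 0], [0, 0, 0, 0], [0, 0, 0, 0], [0, 0, 0, 0], [0, 0, 0, 0], [0, 0, 0, 0], [0, 0, 0, 0]]]' --jaw 0.3

```text
time_s: 23.55
tool_pos: [0.5185, -0.2628, 0.1942]
tool_rot: [-0.052, 0.999, 0.0, 0.0]
contact_force: [-0.5, 1.0, 0.2]
opening: 0.0657
```

Call:
move_arm --moves '[[[0, 0, -0.2, 0], [0, 0, -0.6, 0], [0, 0, -1.2, 0], [0, 0, -1.9, 0], [0, 0, -2.7, 0], [0, 0, -3.6, 0], [0, 0, -4.0, 0], [1.0, 0, -4.0, 0], [2.0, 0.8, -4.0, 0], [3.0, 1.8, -4.0, 0], [3.0, 3.0, -4.0, 0], [3.0, 4.2, -4.0, 0], [3.0, 5.4, -4.0, 0], [3.0, 6.6, -4.0, 0], [3.0, 7.8, -4.0, 0], [3.0, 9.0, -4.0, 0], [3.0, 9.0, -4.0, 0]]]'

```text
time_s: 25.25
tool_pos: [0.3605, 0.0879, 0.3554]
tool_rot: [-0.058, 0.998, 0.001, 0.001]
contact_force: [0.4, -1.2, 0.0]
opening: 0.066
```

```bash
python3 f.py; python3 -c "
from h import *
s=capture('side')[200:440,290:450,::-1];t=capture('top')[150:310,200:520,::-1]
a=cv2.resize(s,(400,600),interpolation=2);b=np.zeros((600,400,3),np.uint8)
b[:400]=cv2.resize(t[30:130,170:270],(400,400),interpolation=2);b[400:]=cv2.resize(t,(400,200))
cv2.imwrite('pics/c7.png',np.hstack([a,b]))"
```

```text
[-0.   0.7 -0.   0.5  0.2  0.6 -1.1  0.2] 0.13 [0.36224245 0.08141154 0.35421411] 0.06556826584038525 25.65 [ 1.500e-01 -1.728e+01 -2.948e+01 -1.000e-02  8.000e-02 -0.000e+00]
```

View pics/c7.png

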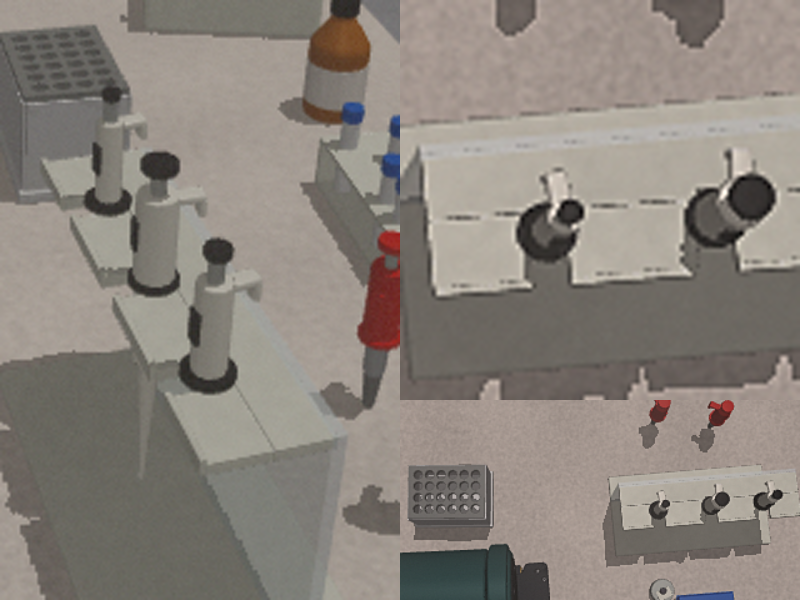

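The thick pipette hangs upright in its slot, with the fitted tip visible below the shelf from (148,365) to (142,478). The neighbours and rack haven't moved.

```bash
python3 -c "
from h import *
t=np.ascontiguousarray(capture('top')[:,:,::-1]);print(blobs(t,(cv2.cvtColor(t,6)<48).astype(np.uint8),395,210,510,255,20))
print(read_state()['dq'].round(3));print(sign_off())"
```

```text
[([501.44, 225.29], [497, 222, 9, 7, 48]), ([459.76, 228.44], [455, 224, 8, 11, 25]), ([488.01, 231.8], [483, 224, 16, 14, 74])]
[ 0.011 -0.001 -0.001  0.    -0.001  0.001]
the job is handed in; nothing more can be done
None
```

I fitted the last tip to the thickest (middle) pipette and hung it, tip on, back in its own slot. I then signed off at about 26 s of the 72 s allowed.

- **Push:** the average reading was 13.7 N. Adding the pipette's weight, that is about 14.9 N on the tip, which bit about 21 mm below the rim.
- **Draw and hang:** the tip came straight out of the rack. The flange came back to rest at the same tool height as when I gripped it (0.1946 m), so there was no slip.
- **Last picture:** the pipette stands upright in its slot with the tip below the shelf, and the rack and both neighbouring pipettes are where they were. The gripper was clear, reading about 0 N. I did not re-measure the cup, chamber, slide box and counter, but the arm never came near them.
- **Partly inconclusive check:** a final automatic check for the dark parts found the right-hand pipette within about 0.5 px of its first position. It found only part of the middle button and missed the left pipette, probably because the lighting or threshold had changed. For those two I relied on the last picture.

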